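# Carry the tray of brass bushings to the slate

## Task

Two blue open trays stand on the bench. Pick up the one that holds the two brass bushings, carry it level so that both stay inside, and set it down flat in the middle of the square slate tile, then let go of it.

Things in the scene. Friction and masses are not known exactly. Their poses are not given: they have to be found in the camera images.
- brass_tray_centre (a point): Blue open metal tray holding the two brass bushings: 90 mm long (x), 56 mm wide (y), 36 mm high (z up), walls and floor 3 mm; grip its flat long sides from outside across the 56 mm. Paper card on each end. Loose on the bench, about 140 g empty. The point is its centre, 18 mm above its underside. An identical tray with dark steel bushings stands elsewhere and is not wanted.
- brass_plain_centre (a point): Plain brass bushing, a ring of 20 mm outer diameter; 14 mm tall, with a through hole of about 11 mm. Lies loose on the floor of the brass bushings' tray. The point is its centre, half-way up (7 mm above its foot as it stands). Weighs about 20 g.
- brass_flanged_centre (a point): Flanged brass bushing, 18 mm outer diameter with a 24 mm flange at its foot; 14 mm tall, with a through hole of about 11 mm. Lies loose on the floor of the brass bushings' tray. The point is its centre, half-way up (7 mm above its foot as it stands). Weighs about 20 g.
- slate_top (a point): Square dark slate tile, 106 x 106 x 8 mm, lying fixed on the bench. The point is the centre of its top face, 8 mm above the bench; x and y along its edges, z up. A vice about 0.1 m high is fixed near the bench's front edge at about x 0.42, y -0.15: carry above or round it. A shelf hangs 0.52 m above the back of the bench, from x 0.70 on: keep the arm low and clear of it.

How it is judged:
On the way:
1. the tray is lifted clear of the bench, level, with both brass bushings in it (height (world z) of brass_tray_centre above 0.06 m and angle between brass_tray_centre's own z axis and vertical below 0.26 rad and x of brass_plain_centre in the frame of brass_tray_centre between -0.042 and 0.042 m and y of brass_plain_centre in the frame of brass_tray_centre between -0.025 and 0.025 m and z of brass_plain_centre in the frame of brass_tray_centre between -0.02 and 0.018 m and x of brass_flanged_centre in the frame of brass_tray_centre between -0.042 and 0.042 m and y of brass_flanged_centre in the frame of brass_tray_centre between -0.025 and 0.025 m and z of brass_flanged_centre in the frame of brass_tray_centre between -0.02 and 0.018 m), for 0.2 s.
At the end, for the whole second after the job is handed in: The tray stands flat on the slate tile (within 4 degrees, its underside within 3 mm of the tile's top) with its centre within 20 mm of the tile's centre, at rest, and both brass bushings are inside it (horizontal distance between brass_tray_centre and slate_top below 0.02 m and z of brass_tray_centre in the frame of slate_top between 0.015 and 0.021 m and angle between brass_tray_centre's own z axis and vertical below 0.07 rad and linear speed of brass_tray below 0.02 m/s and x of brass_plain_centre in the frame of brass_tray_centre between -0.042 and 0.042 m and y of brass_plain_centre in the frame of brass_tray_centre between -0.025 and 0.025 m and z of brass_plain_centre in the frame of brass_tray_centre between -0.02 and 0.018 m and x of brass_flanged_centre in the frame of brass_tray_centre between -0.042 and 0.042 m and y of brass_flanged_centre in the frame of brass_tray_centre between -0.025 and 0.025 m and z of brass_flanged_centre in the frame of brass_tray_centre between -0.02 and 0.018 m); the robot touches nothing.
It fails at once if the tray tips more than 20 degrees (angle between brass_tray_centre's own z axis and vertical above 0.35 rad).
It fails at once if a brass bushing leaves the tray (not (x of brass_plain_centre in the frame of brass_tray_centre between -0.042 and 0.042 m and y of brass_plain_centre in the frame of brass_tray_centre between -0.025 and 0.025 m and z of brass_plain_centre in the frame of brass_tray_centre between -0.02 and 0.018 m and x of brass_flanged_centre in the frame of brass_tray_centre between -0.042 and 0.042 m and y of brass_flanged_centre in the frame of brass_tray_centre between -0.025 and 0.025 m and z of brass_flanged_centre in the frame of brass_tray_centre between -0.02 and 0.018 m)).
It fails at once if the tray is dropped: out of the fingers with its underside more than 25 mm above the slate's top (height (world z) of brass_tray_centre above 0.051 m and contact force between the fingers and brass_tray below 0.01 N).
It also fails if it takes over 35 s, if anything falls off the work surface, if the arm or the gripper's body presses on something with over 40 N, if the wrist force passes 120 N, or if a joint passes its speed limit or range.

## Robot

A 6-joint arm with a two-finger parallel gripper is mounted at the origin on a cart in front of the work surface, level with it; the furniture and walls round the work are solid. World frame = base frame: x ahead of the robot, y to its left, z up, the work surface at z = 0. Lengths are in m, angles in rad, forces in N, time in s.
With the tool pointing down it reaches from about 0.375 to 0.825 m from the base axis. Payload 5.5 kg.
Tool frame: the origin (TCP) lies where the fingers leave the gripper's body, on its centre line; the fingertips stand 73 mm ahead of it and the grasp point (between the pads) lies 54 mm ahead of it; x points along the fingers, y is the direction in which the jaws open and shut, and the axes are right-handed (so a half turn about x gives the same grasp; the last joint's range is limited). The gripper opens to 85 mm and grips with 20 to 120 N. Pads are 22 mm wide; open, the fingers measure 114 mm over their backs; the gripper's body (76 mm by 85 mm) begins 54 mm behind the grasp point. The pads swing forward as they close: fully open they stand 13 mm farther back than shut.
Start: joints at [1.137, 0.314, -0.047, 1.21, 0, 1.571], TCP at [0.252, 0.544, 0.304] pointing down, gripper open.
Joint ranges: [-2.67, 2.67], [-0.69, 1.73], [-1.03, 1.25], [-2.08, 2.16], [-1.42, 1.45], [-3.14, 3.14]. Speed limits (rad/s): [2.39, 2.39, 3.01, 3.14, 3.14, 3.14].

## Interface

Orientations are given as a 3x3 rotation matrix whose columns are the frame's x, y, z axes.
In Python, from plant import r, camera, camera_info gives the robot as it stands.
- The arm moves only by the tool jog_arm, never from a script. Its argument "motion" is a list of rows, each an object with "claw": the opening, from 0 (shut) to 1 (fully open); "linear": the shift along the tool's x, y, z in m, a list of three; "spin": the turn about the tool's x in degrees. In form: [{"claw": claw, "linear": [tx, ty, tz], "spin": spin}, ...]. A call has exactly 10 rows; each row is the pose to reach, as a shift and turn from the pose measured when the call began, along the tool's axes at that moment; what a row does not reach only later rows make up. A row lasts 1/12 s, in which the tool goes at most 41.7 mm and 7.16 degrees, less where a joint would pass 70% of its speed; a pose out of reach is approached as far as the arm can. A call with a gripper value outside its range is refused whole. The fingers move at their own pace and stop on an object; "squeeze" is the grip in N (left out, the last holds). Time passes only in rows, so rows that repeat a pose let the fingers close, or fill a call up. It gives the time, the measured TCP pose, the force and the opening at its end, in the units of the state.
- r.get_obs(): the state, without advancing time (a new reading comes with each control period).
- camera(name): name is "scene" or "top"; returns (picture, depth): 480x640x3 uint8, red, green, blue; 480x640 float32, m along the optical axis (not along the pixel's ray), 0 where there is no reading.
- camera_info(name): a dict with "K" (3x3 intrinsics, pixels), "dist_coeffs" ([k1, k2, p1, p2, k3] as OpenCV has them; the pictures are not rectified), "world_from_camera" (4x4, takes a point from camera to world coordinates). Camera axes: x right, y down, z forward; pixel columns grow to the right and rows downward; lengths in m; the calibration is good to about 2 mm. A picture is of the moment at which its call begins. camera_info takes no time and is no camera call.
- r.job_done(): hands the job in, once; it reports no verdict.
The state is a dict: "time": time; "q": joint angles; "dq": joint speeds; "joint_torque": joint torques, N m; "tcp_pos": TCP position; "tcp_rot": TCP orientation; "ft_force": force on the tool from outside, world axes, zero at the start; "wrist_torque": the same for the moment, N m; "gripper_width": finger opening in m.
Only numpy, scipy, OpenCV 4.12 (cv2) and the standard library are available. Lean on these libraries where they do the work, as an engineer would, in place of code of your own. Each camera call takes 0.05 s, during which the arm holds its last target. There are 200 camera calls.

## Working session

There is one attempt and no reset: what is moved stays moved. The work goes in short steps, Python scripts to look and compute and a tool call to move; the robot and the scene stay as the last step left them, time stands still between calls to the robot, and variables do not carry over. Pictures are saved under pics/ and viewed, about 8 in all and at most 12, crops included, and the job is handed in when it is done.

Besides the shell and the picture viewer there is one more tool, called after "Emit:" as a command line: name --argument value ..., lists and objects as JSON in quotes. jog_arm: Moves the arm, as the interface text tells. Its arguments: {"type":"object","properties":{"motion":{"type":"array"},"squeeze":{"type":"number"}},"required":["motion"]}

```bash
mkdir -p pics; python3 - <<'E'
from plant import r,camera,camera_info
import cv2,numpy as np
for n in("scene","top"):
    p,d=camera(n); np.savez(f"{n}0.npz",p=p,d=d); cv2.imwrite(f"pics/{n}0.png",p[...,::-1])
    print(n,camera_info(n))
o=r.get_obs();print(o)
E
```

```text
scene {'K': array([[518.89570887,   0.        , 318.67389484],
       [  0.        , 518.89570887, 246.36676049],
       [  0.        ,   0.        ,   1.        ]]), 'dist_coeffs': array([-0.12294008,  0.        ,  0.        ,  0.        ,  0.        ]), 'world_from_camera': array([[ 0.47912154, -0.48208921,  0.73350702, -0.13804999],
       [-0.87772762, -0.25736969,  0.40417208, -0.51160538],
       [-0.00606452, -0.83746692, -0.54645437,  0.56861162],
       [ 0.        ,  0.        ,  0.        ,  1.        ]])}
top {'K': array([[524.71830953,   0.        , 317.17697546],
       [  0.        , 524.71830953, 245.10859783],
       [  0.        ,   0.        ,   1.        ]]), 'dist_coeffs': array([-0.04961578,  0.        ,  0.        ,  0.        ,  0.        ]), 'world_from_camera': array([[ 0.02274455, -0.9807894 ,  0.19373908,  0.32095507],
       [-0.99954845, -0.01850276,  0.023676  , -0.1435621 ],
       [-0.01963646, -0.19419009, -0.98076736,  1.09233166],
       [ 0.        ,  0.        ,  0.        ,  1.        ]])}
{'time': 0.1, 'q': array([ 1.13698577e+00,  3.14190770e-01, -4.79913000e-02,  1.21023722e+00,
       -2.91727351e-05,  1.57079568e+00]), 'dq': array([-0.00054742, -0.00244137,  0.00201007,  0.00091182,  0.00084596,
       -0.00077393]), 'joint_torque': array([ 6.82415211e-04, -5.40766561e+01,  3.40541875e+01,  1.10841074e-02,
        3.14292140e-05,  3.69506367e-06]), 'tcp_pos': array([0.2520254 , 0.54403001, 0.3030941 ]), 'tcp_rot': array([[-6.55710125e-04,  4.20330292e-01,  9.07370936e-01],
       [-1.48488743e-03,  9.07369722e-01, -4.20330802e-01],
       [-9.99998683e-01, -1.62295886e-03,  2.91716527e-05]]), 'ft_force': array([ 0.39146301, -0.24426101, -0.27436767]), 'wrist_torque': array([0.03584199, 0.03823686, 0.0411048 ]), 'gripper_width': 0.08548880772640477}
```

View pics/top0.png

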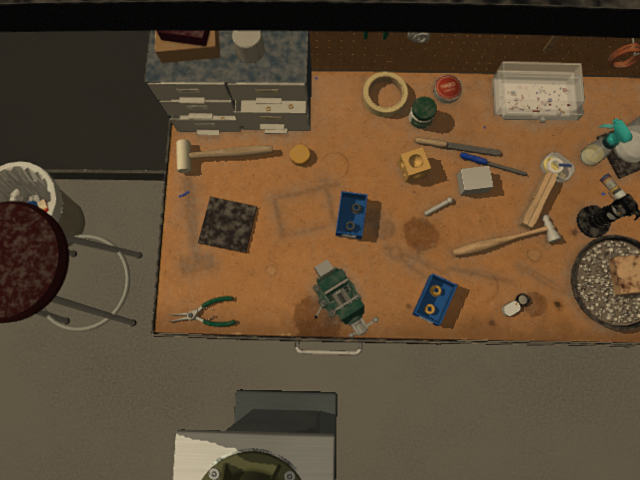

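View pics/scene0.png

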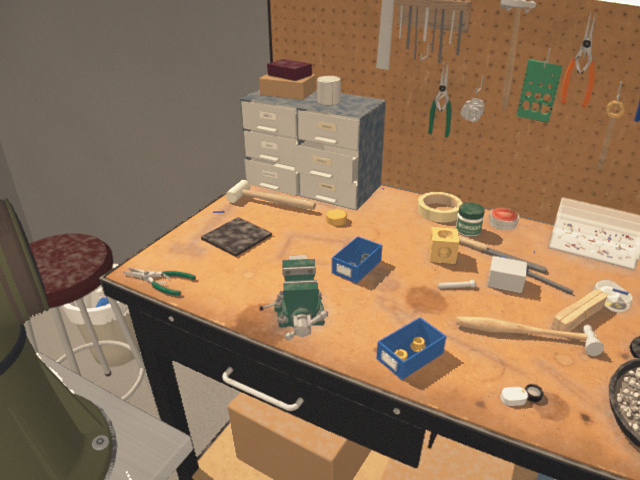

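Top view: brass tray at about (436,300), steel tray at (351,215), slate at (228,224) and vice at (341,297). Scene view: brass tray at (411,348), slate at (237,236). Next I measure them.

```bash
cat > h.py <<'E'
from plant import r,camera,camera_info
import cv2,numpy as np
def ray(n,px,z):
    """pixels (N,2) -> world points on planes z (scalar or N)"""
    c=camera_info(n);T=c["world_from_camera"]
    u=cv2.undistortPoints(np.float64(px).reshape(-1,1,2),c["K"],c["dist_coeffs"])[:,0]
    d=np.c_[u,np.ones(len(u))]@T[:3,:3].T;o=T[:3,3]
    return o+d*((z-o[2])/d[:,2])[:,None]
def cloud(n,d,m):
    c=camera_info(n);T=c["world_from_camera"];v,u=np.nonzero(m&(d>0))
    x=cv2.undistortPoints(np.float64(np.c_[u,v]).reshape(-1,1,2),c["K"],c["dist_coeffs"])[:,0]
    return (np.c_[x,np.ones(len(x))]*d[v,u][:,None])@T[:3,:3].T+T[:3,3]
def blob(m,near):
    n,l,s,c=cv2.connectedComponentsWithStats(m.astype(np.uint8))
    k=[i for i in range(1,n) if s[i,4]>150]
    i=min(k,key=lambda i:np.hypot(*(c[i]-near)));return l==i
def rect(P):
    (c,s,a)=cv2.minAreaRect(np.float32(P[:,:2]*1000));return np.round(c,1),np.round(s,1),round(a,1)
E
python3 - <<'E'
from h import *
for n,tr,sl in(("top",(436,300),(228,224)),("scene",(411,348),(237,236))):
    f=np.load(n+"0.npz");p,d=f["p"],f["d"];h=cv2.cvtColor(p,cv2.COLOR_RGB2HSV)
    b=cv2.inRange(h,(100,110,40),(125,255,255))>0
    m=blob(b,tr);m=cv2.morphologyEx(m.astype(np.uint8),cv2.MORPH_CLOSE,np.ones((9,9)))>0
    W=cloud(n,d,m);t=W[W[:,2]>.030];print(n,len(W),"rim",rect(t),"zmax",np.percentile(W[:,2],[2,50,98]))
    px=np.argwhere(m)[:,::-1]
    print(" outline on z=.036:",rect(ray(n,px,.036)))
    s=cv2.inRange(h,(0,0,0),(179,130,95))>0
    ms=blob(s,sl);q=np.argwhere(ms)[:,::-1]
    print(" slate",ms.sum(),rect(ray(n,q,.008)),np.median(cloud(n,d,ms)[:,2]))
    hh=cv2.inRange(h,(15,80,90),(35,255,255))>0
    print(" base px" , n)
E
```

```text
top 1181 rim (array([ 424.3, -357.9]), array([56.7, 89.3]), 64.8) zmax [0.0001548  0.00550422 0.03835572]
 outline on z=.036: (array([ 423.7, -356.9]), array([57.7, 91.1]), 65.4)
 slate 2275 (array([577.2,  76.4]), array([104.1, 104. ]), 78.9) 0.007952865046174318
 base px top
scene 2348 rim (array([ 421.6, -360.3]), array([56.4, 91.3]), 65.4) zmax [0.0023984  0.01953033 0.03670692]
 outline on z=.036: (array([ 406.9, -364.3]), array([ 74.2, 112.3]), 65.6)
 slate 466 (array([569.1,  71.6]), array([108.1, 102.6]), 80.1) 0.0068732367357958735
 base px scene
```

Emit:
jog_arm --motion '[{"claw":1,"linear":[0,-0.01,0.02],"spin":0},{"claw":1,"linear":[0,-0.026,0.056],"spin":0},{"claw":1,"linear":[0,-0.043,0.092],"spin":0},{"claw":1,"linear":[0,-0.06,0.128],"spin":0},{"claw":1,"linear":[0,-0.077,0.164],"spin":0},{"claw":1,"linear":[0,-0.094,0.2],"spin":0},{"claw":1,"linear":[0,-0.111,0.236],"spin":0},{"claw":1,"linear":[0,-0.128,0.272],"spin":0},{"claw":1,"linear":[0,-0.145,0.31],"spin":0},{"claw":1,"linear":[0,-0.162,0.348],"spin":0}]' --squeeze 60

```text
time: 0.93
tcp_pos: [0.5004, 0.249, 0.3031]
tcp_rot: [[-0.001, 0.42, 0.907], [-0.002, 0.907, -0.42], [-1.0, -0.002, -0.0]]
ft_force: [1.0, 1.3, -0.7]
gripper_width: 0.0854
```

Emit:
jog_arm --motion '[{"claw":1,"linear":[0,-0.032,0.015],"spin":0},{"claw":1,"linear":[0,-0.064,0.03],"spin":0},{"claw":1,"linear":[0,-0.096,0.044],"spin":0},{"claw":1,"linear":[0,-0.128,0.059],"spin":0},{"claw":1,"linear":[0,-0.16,0.074],"spin":0},{"claw":1,"linear":[0,-0.192,0.089],"spin":0},{"claw":1,"linear":[0,-0.224,0.104],"spin":0},{"claw":1,"linear":[0,-0.256,0.118],"spin":0},{"claw":1,"linear":[0,-0.288,0.133],"spin":0},{"claw":1,"linear":[0,-0.318,0.147],"spin":0}]'

```text
time: 1.77
tcp_pos: [0.4996, -0.1032, 0.3034]
tcp_rot: [[-0.002, 0.42, 0.907], [-0.002, 0.907, -0.42], [-1.0, -0.002, -0.001]]
ft_force: [0.9, 0.9, -0.1]
gripper_width: 0.0852
```

Emit:
jog_arm --motion '[{"claw":1,"linear":[0,-0.03,0.004],"spin":0},{"claw":1,"linear":[0.005,-0.062,0.009],"spin":0},{"claw":1,"linear":[0.02,-0.096,0.014],"spin":0},{"claw":1,"linear":[0.035,-0.13,0.019],"spin":0},{"claw":1,"linear":[0.05,-0.164,0.024],"spin":0},{"claw":1,"linear":[0.065,-0.198,0.029],"spin":0},{"claw":1,"linear":[0.08,-0.23,0.034],"spin":0},{"claw":1,"linear":[0.095,-0.25,0.037],"spin":0},{"claw":1,"linear":[0.11,-0.264,0.039],"spin":0},{"claw":1,"linear":[0.11,-0.264,0.039],"spin":0}]'

```text
time: 2.6
tcp_pos: [0.4215, -0.3606, 0.1907]
tcp_rot: [[-0.006, 0.424, 0.906], [0.001, 0.906, -0.424], [-1.0, -0.002, -0.005]]
ft_force: [0.3, 0.7, -0.1]
gripper_width: 0.0852
```

```bash
python3 - <<'E'
from h import *
p,d=camera("scene");cv2.imwrite("pics/s1.png",cv2.resize(p[200:440,260:580],(800,600))[...,::-1])
o=r.get_obs();print(o["tcp_pos"],o["q"],o["ft_force"])
E
```

```text
[ 0.42223903 -0.35948022  0.1920171 ] [-0.70433374  0.30218735 -0.32738983  0.94536651 -0.00204639 -0.26792957] [ 0.07774852 -0.18377651 -0.5269416 ]
```

View pics/s1.png

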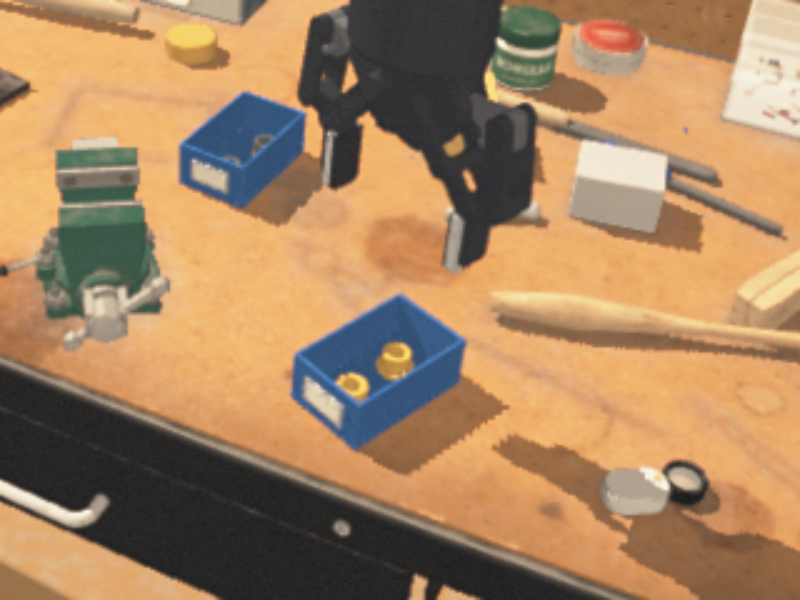

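The crop shows the open fingers at (340,160) and (465,240), hanging over and astride the brass tray at (380,370), with both bushings inside. Descending.

Emit:
jog_arm --motion '[{"claw":1,"linear":[0.01,0,0.001],"spin":0},{"claw":1,"linear":[0.025,0,0.001],"spin":0},{"claw":1,"linear":[0.04,0,0.001],"spin":0},{"claw":1,"linear":[0.055,0,0.001],"spin":0},{"claw":1,"linear":[0.07,0,0.001],"spin":0},{"claw":1,"linear":[0.085,0,0.001],"spin":0},{"claw":1,"linear":[0.098,0,0.001],"spin":0},{"claw":1,"linear":[0.108,0,0.001],"spin":0},{"claw":1,"linear":[0.114,0,0.001],"spin":0},{"claw":1,"linear":[0.114,0,0.001],"spin":0}]'

```text
time: 3.48
tcp_pos: [0.4225, -0.3587, 0.077]
tcp_rot: [[-0.006, 0.422, 0.907], [0.002, 0.907, -0.422], [-1.0, -0.0, -0.006]]
ft_force: [-0.3, 0.1, -0.2]
gripper_width: 0.0854
```

Emit:
jog_arm --motion '[{"claw":0.85,"linear":[0,0,0],"spin":0},{"claw":0.8,"linear":[0,0,0],"spin":0},{"claw":0.76,"linear":[0,0,0],"spin":0},{"claw":0.73,"linear":[0,0,0],"spin":0},{"claw":0.7,"linear":[0,0,0],"spin":0},{"claw":0.67,"linear":[0,0,0],"spin":0},{"claw":0.64,"linear":[0,0,0],"spin":0},{"claw":0.6,"linear":[0,0,0],"spin":0},{"claw":0.5,"linear":[0,0,0],"spin":0},{"claw":0.4,"linear":[0,0,0],"spin":0}]' --squeeze 60

```text
time: 4.32
tcp_pos: [0.4227, -0.359, 0.0776]
tcp_rot: [[-0.005, 0.422, 0.907], [0.002, 0.907, -0.422], [-1.0, -0.0, -0.005]]
ft_force: [-1.5, 0.2, 4.6]
gripper_width: 0.0549
```

```bash
python3 - <<'E'
from h import *
p,d=camera("scene");cv2.imwrite("pics/s2.png",cv2.resize(p[260:440,320:560],(800,600))[...,::-1])
o=r.get_obs();print(o["tcp_pos"],o["gripper_width"],o["ft_force"])
E
```

```text
[ 0.42269998 -0.35895728  0.07763999] 0.055761226273271805 [-0.08939478  0.61604754  5.30183145]
```

View pics/s2.png

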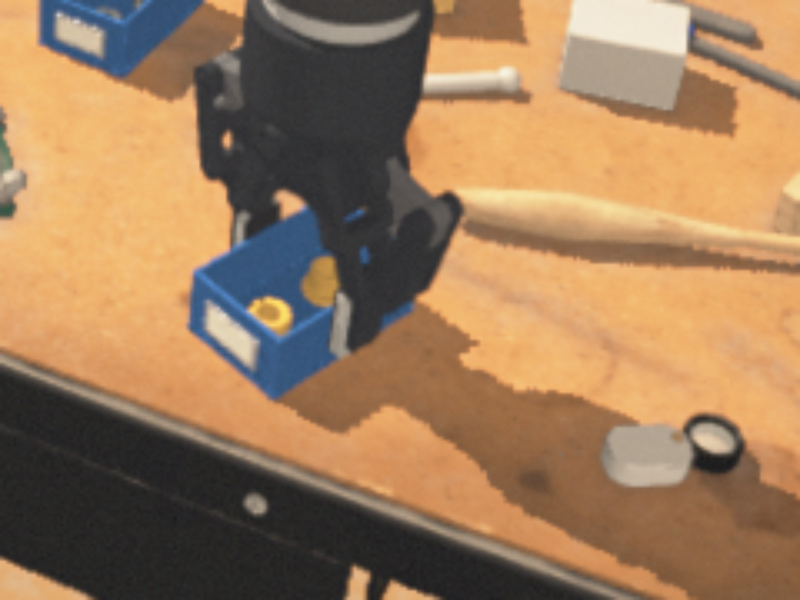

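Gripped at 55.8 mm: pads at (250,220) and (345,320), tray level, both bushings at (270,315) and (322,280). Lifting gently.

Emit:
jog_arm --motion '[{"claw":0.4,"linear":[-0.003,0,0],"spin":0},{"claw":0.4,"linear":[-0.008,0,0],"spin":0},{"claw":0.4,"linear":[-0.016,0,0],"spin":0},{"claw":0.4,"linear":[-0.026,0,0],"spin":0},{"claw":0.4,"linear":[-0.038,0,0],"spin":0},{"claw":0.4,"linear":[-0.05,0,0],"spin":0},{"claw":0.4,"linear":[-0.06,0,0],"spin":0},{"claw":0.4,"linear":[-0.067,0,0],"spin":0},{"claw":0.4,"linear":[-0.07,0,0],"spin":0},{"claw":0.4,"linear":[-0.07,0,0],"spin":0}]' --squeeze 60

```text
time: 5.2
tcp_pos: [0.4234, -0.3594, 0.1486]
tcp_rot: [[-0.004, 0.422, 0.907], [0.001, 0.907, -0.422], [-1.0, -0.001, -0.004]]
ft_force: [0.4, 0.0, -2.3]
gripper_width: 0.055
```

```bash
python3 - <<'E'
from h import *
p,d=camera("scene");cv2.imwrite("pics/s3.png",cv2.resize(p[240:420,320:560],(800,600))[...,::-1])
o=r.get_obs();print(o["time"],o["tcp_pos"],o["gripper_width"],o["ft_force"])
E
```

```text
5.25 [ 0.42312529 -0.35916819  0.14791391] 0.05497318706258733 [ 0.01325039 -0.39767318 -1.62726148]
```

View pics/s3.png

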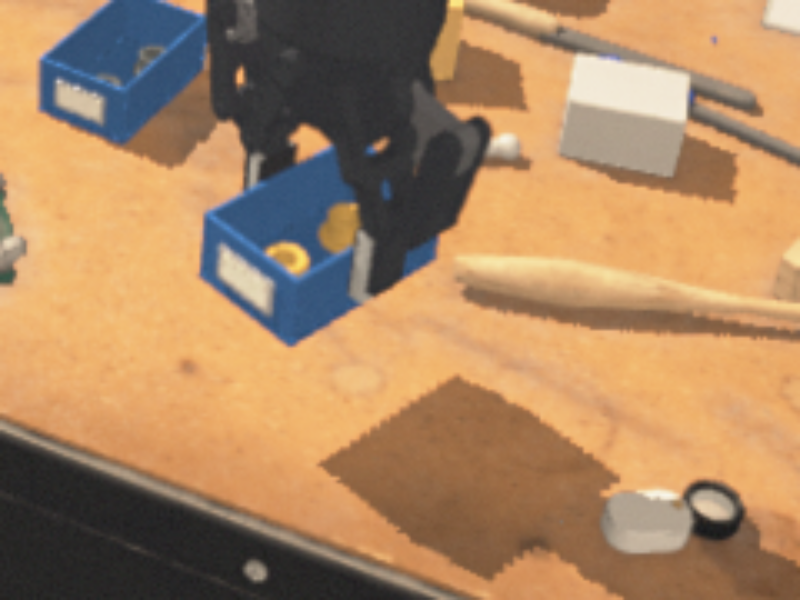

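The tray hangs level at (320,250), about 70 mm up, with its shadow clear of it and both bushings in it (290,258) and (340,228). Carrying it now.

Emit:
jog_arm --motion '[{"claw":0.4,"linear":[-0.004,0,0],"spin":0},{"claw":0.4,"linear":[-0.012,0,0],"spin":0},{"claw":0.4,"linear":[-0.024,0.002,0],"spin":0},{"claw":0.4,"linear":[-0.038,0.006,-0.001],"spin":0},{"claw":0.4,"linear":[-0.053,0.012,-0.001],"spin":0},{"claw":0.4,"linear":[-0.068,0.02,-0.002],"spin":0},{"claw":0.4,"linear":[-0.081,0.03,-0.003],"spin":0},{"claw":0.4,"linear":[-0.091,0.042,-0.004],"spin":0},{"claw":0.4,"linear":[-0.098,0.056,-0.005],"spin":0},{"claw":0.4,"linear":[-0.1,0.072,-0.007],"spin":0}]'

```text
time: 6.08
tcp_pos: [0.4483, -0.2908, 0.2494]
tcp_rot: [[-0.003, 0.422, 0.906], [0.0, 0.906, -0.422], [-1.0, -0.001, -0.003]]
ft_force: [0.6, -0.5, -2.0]
gripper_width: 0.0553
```

Emit:
jog_arm --motion '[{"claw":0.4,"linear":[0,0.018,-0.002],"spin":0},{"claw":0.4,"linear":[0,0.037,-0.004],"spin":0},{"claw":0.4,"linear":[0,0.057,-0.006],"spin":0},{"claw":0.4,"linear":[0,0.078,-0.008],"spin":0},{"claw":0.4,"linear":[0,0.1,-0.01],"spin":0},{"claw":0.4,"linear":[0,0.122,-0.012],"spin":0},{"claw":0.4,"linear":[0,0.144,-0.014],"spin":0},{"claw":0.4,"linear":[0,0.166,-0.016],"spin":0},{"claw":0.4,"linear":[0,0.187,-0.018],"spin":0},{"claw":0.4,"linear":[0,0.207,-0.02],"spin":0}]'

```text
time: 6.92
tcp_pos: [0.5177, -0.0931, 0.2493]
tcp_rot: [[-0.004, 0.422, 0.907], [0.001, 0.907, -0.422], [-1.0, -0.001, -0.004]]
ft_force: [0.0, -0.0, -1.7]
gripper_width: 0.0548
```

Emit:
jog_arm --motion '[{"claw":0.4,"linear":[0,0.02,-0.002],"spin":0},{"claw":0.4,"linear":[0,0.042,-0.004],"spin":0},{"claw":0.4,"linear":[0,0.064,-0.006],"spin":0},{"claw":0.4,"linear":[0,0.086,-0.009],"spin":0},{"claw":0.4,"linear":[0,0.107,-0.011],"spin":0},{"claw":0.4,"linear":[0,0.127,-0.013],"spin":0},{"claw":0.4,"linear":[0,0.145,-0.014],"spin":0},{"claw":0.4,"linear":[0,0.16,-0.016],"spin":0},{"claw":0.4,"linear":[0,0.172,-0.017],"spin":0},{"claw":0.4,"linear":[0,0.178,-0.018],"spin":0}]'

```text
time: 7.75
tcp_pos: [0.5768, 0.0774, 0.2492]
tcp_rot: [[-0.004, 0.421, 0.907], [0.001, 0.907, -0.421], [-1.0, -0.001, -0.004]]
ft_force: [0.1, 0.3, -1.0]
gripper_width: 0.0553
```

Emit:
jog_arm --motion '[{"claw":0.4,"linear":[0.004,0,0],"spin":0},{"claw":0.4,"linear":[0.012,0,0],"spin":0},{"claw":0.4,"linear":[0.024,0,0],"spin":0},{"claw":0.4,"linear":[0.039,0,0],"spin":0},{"claw":0.4,"linear":[0.055,0,0],"spin":0},{"claw":0.4,"linear":[0.07,0,0],"spin":0},{"claw":0.4,"linear":[0.084,0,0],"spin":0},{"claw":0.4,"linear":[0.094,0,0],"spin":0},{"claw":0.4,"linear":[0.1,0,0],"spin":0},{"claw":0.4,"linear":[0.1,0,0],"spin":0}]'

```text
time: 8.58
tcp_pos: [0.5753, 0.0767, 0.1475]
tcp_rot: [[-0.006, 0.422, 0.907], [0.0, 0.907, -0.422], [-1.0, -0.002, -0.006]]
ft_force: [-0.1, -0.2, -1.6]
gripper_width: 0.0552
```

```bash
python3 - <<'E'
from h import *
for n in("top","scene"):
    p,d=camera(n);np.savez(n+"1.npz",p=p,d=d)
    h=cv2.cvtColor(p,cv2.COLOR_RGB2HSV);b=cv2.inRange(h,(100,110,40),(125,255,255))>0
    W=cloud(n,d,b);k=np.hypot(W[:,0]-.577,W[:,1]-.076)<.08;W=W[k];z=np.percentile(W[:,2],[1,50,98]) if len(W) else 0
    print(n,len(W),z); t=W[W[:,2]>z[2]-.008]; print(rect(t))
    a=p[140:320,120:360] if n=="scene" else p[130:310,110:350]
    cv2.imwrite(f"pics/{n}4.png",cv2.resize(a,(800,600))[...,::-1])
o=r.get_obs();print(o["time"],o["tcp_pos"],o["tcp_rot"],o["gripper_width"],o["ft_force"])
E
```

```text
top 543 [0.06969168 0.08115939 0.14470262]
(array([556.5,  56.1]), array([18.4, 64.4]), 46.5)
scene 824 [0.07361122 0.09333199 0.10744357]
(array([574. ,  75.8]), array([59.8, 89.1]), 66.8)
8.6833 [0.57649126 0.07717082 0.14936385] [[-3.60805278e-03  4.21151025e-01  9.06983349e-01]
 [ 8.31433992e-04  9.06990203e-01 -4.21150900e-01]
 [-9.99993145e-01 -7.65437890e-04 -3.62262780e-03]] 0.05492725283846226 [ 0.11100096 -0.32618697 -1.49011659]
```

View pics/scene4.png

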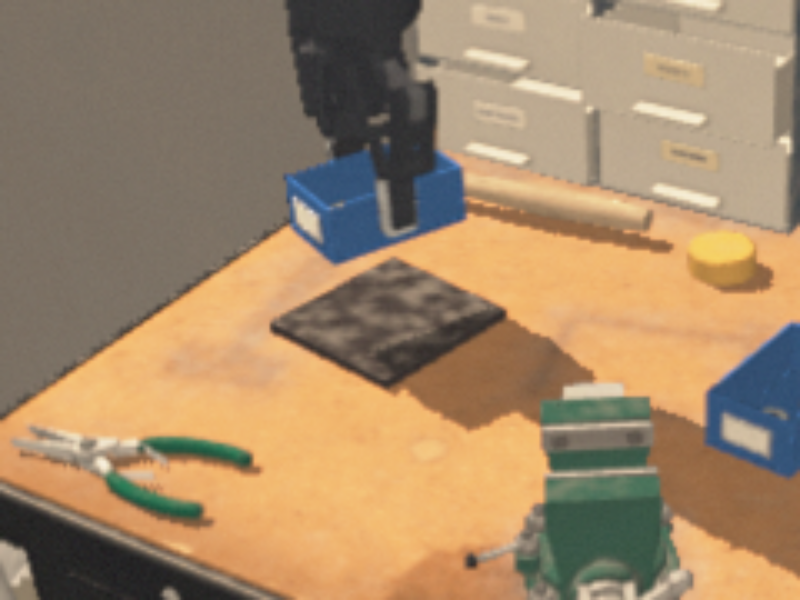

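The crop shows the tray level at (375,205), hanging above the slate at (388,320). Scene depth puts the tray centre at (574,76) mm against the tile's (577,76). Lowering.

Emit:
jog_arm --motion '[{"claw":0.4,"linear":[0.004,0,0.001],"spin":0},{"claw":0.4,"linear":[0.012,0,0.001],"spin":0},{"claw":0.4,"linear":[0.022,0,0.001],"spin":0},{"claw":0.4,"linear":[0.033,0,0.001],"spin":0},{"claw":0.4,"linear":[0.043,0,0.001],"spin":0},{"claw":0.4,"linear":[0.051,0,0.001],"spin":0},{"claw":0.4,"linear":[0.057,0,0.001],"spin":0},{"claw":0.4,"linear":[0.059,0,0.001],"spin":0},{"claw":0.4,"linear":[0.06,0,0.001],"spin":0},{"claw":0.4,"linear":[0.06,0,0.001],"spin":0}]'

```text
time: 9.52
tcp_pos: [0.5773, 0.0768, 0.0893]
tcp_rot: [[-0.004, 0.421, 0.907], [0.001, 0.907, -0.421], [-1.0, -0.001, -0.004]]
ft_force: [0.2, 0.4, -1.5]
gripper_width: 0.0552
```

Emit:
jog_arm --motion '[{"claw":0.4,"linear":[0.0005,0,0],"spin":0},{"claw":0.4,"linear":[0.001,0,0],"spin":0},{"claw":0.4,"linear":[0.0015,0,0],"spin":0},{"claw":0.4,"linear":[0.002,0,0],"spin":0},{"claw":0.4,"linear":[0.0025,0,0],"spin":0},{"claw":0.4,"linear":[0.003,0,0],"spin":0},{"claw":0.4,"linear":[0.0035,0,0],"spin":0},{"claw":0.4,"linear":[0.0035,0,0],"spin":0},{"claw":0.4,"linear":[0.0035,0,0],"spin":0},{"claw":0.4,"linear":[0.0035,0,0],"spin":0}]'

```text
time: 10.35
tcp_pos: [0.5772, 0.0768, 0.0858]
tcp_rot: [[-0.004, 0.421, 0.907], [0.001, 0.907, -0.421], [-1.0, -0.001, -0.004]]
ft_force: [-0.7, -0.5, -1.7]
gripper_width: 0.0551
```

Emit:
jog_arm --motion '[{"claw":0.4,"linear":[0.0002,0,0],"spin":0},{"claw":0.4,"linear":[0.0004,0,0],"spin":0},{"claw":0.4,"linear":[0.0006,0,0],"spin":0},{"claw":0.4,"linear":[0.0008,0,0],"spin":0},{"claw":0.4,"linear":[0.001,0,0],"spin":0},{"claw":0.4,"linear":[0.001,0,0],"spin":0},{"claw":0.4,"linear":[0.001,0,0],"spin":0},{"claw":0.4,"linear":[0.001,0,0],"spin":0},{"claw":0.4,"linear":[0.001,0,0],"spin":0},{"claw":0.4,"linear":[0.001,0,0],"spin":0}]'

```text
time: 11.18
tcp_pos: [0.5773, 0.0768, 0.0853]
tcp_rot: [[-0.003, 0.421, 0.907], [0.001, 0.907, -0.421], [-1.0, -0.001, -0.003]]
ft_force: [-1.0, -0.8, 3.6]
gripper_width: 0.055
```

Force z went from -1.7 to +3.6 N, so the tray is standing on the tile. Opening gradually.

Emit:
jog_arm --motion '[{"claw":0.64,"linear":[0,0,0],"spin":0},{"claw":0.66,"linear":[0,0,0],"spin":0},{"claw":0.68,"linear":[0,0,0],"spin":0},{"claw":0.7,"linear":[0,0,0],"spin":0},{"claw":0.73,"linear":[0,0,0],"spin":0},{"claw":0.77,"linear":[0,0,0],"spin":0},{"claw":0.82,"linear":[0,0,0],"spin":0},{"claw":0.9,"linear":[0,0,0],"spin":0},{"claw":1,"linear":[0,0,0],"spin":0},{"claw":1,"linear":[0,0,0],"spin":0}]' --squeeze 20

```text
time: 12.02
tcp_pos: [0.5773, 0.0768, 0.0853]
tcp_rot: [[-0.003, 0.421, 0.907], [0.001, 0.907, -0.421], [-1.0, -0.001, -0.003]]
ft_force: [0.1, 0.9, 0.1]
gripper_width: 0.0856
```

```bash
python3 - <<'E'
from h import *
p,d=camera("scene");cv2.imwrite("pics/s5.png",cv2.resize(p[140:320,120:360],(800,600))[...,::-1])
o=r.get_obs();print(o["time"],o["tcp_pos"],o["gripper_width"],o["ft_force"])
E
```

```text
12.0667 [0.5773072  0.07677886 0.08533226] 0.08556433379271369 [0.08689974 0.0783464  0.35971549]
```

View pics/s5.png

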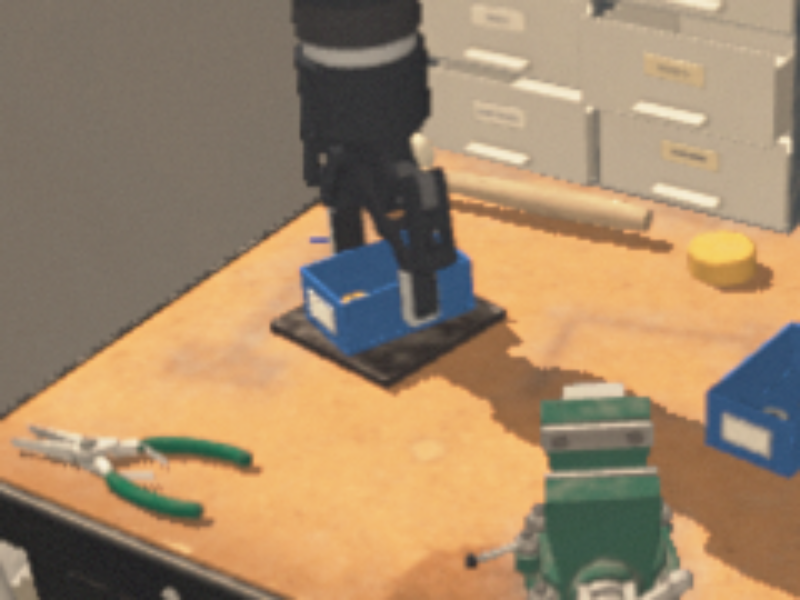

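The tray (390,295) stands flat on the slate, and both fingers are off its sides. Retreating straight up.

Emit:
jog_arm --motion '[{"claw":1,"linear":[-0.005,0,0],"spin":0},{"claw":1,"linear":[-0.015,0,0],"spin":0},{"claw":1,"linear":[-0.03,0,0],"spin":0},{"claw":1,"linear":[-0.05,0,0],"spin":0},{"claw":1,"linear":[-0.07,0,0],"spin":0},{"claw":1,"linear":[-0.09,0,0],"spin":0},{"claw":1,"linear":[-0.11,0,0],"spin":0},{"claw":1,"linear":[-0.13,0,0],"spin":0},{"claw":1,"linear":[-0.14,0,0],"spin":0},{"claw":1,"linear":[-0.14,0,0],"spin":0}]'

```text
time: 12.9
tcp_pos: [0.5794, 0.0769, 0.2287]
tcp_rot: [[0.002, 0.421, 0.907], [0.002, 0.907, -0.421], [-1.0, 0.002, 0.001]]
ft_force: [1.0, -0.7, -0.7]
gripper_width: 0.0856
```

Emit:
jog_arm --motion '[{"claw":1,"linear":[0,-0.02,0],"spin":0},{"claw":1,"linear":[0,-0.05,0],"spin":0},{"claw":1,"linear":[0,-0.08,0],"spin":0},{"claw":1,"linear":[0,-0.11,0],"spin":0},{"claw":1,"linear":[0,-0.14,0],"spin":0},{"claw":1,"linear":[0,-0.17,0],"spin":0},{"claw":1,"linear":[0,-0.19,0],"spin":0},{"claw":1,"linear":[0,-0.2,0],"spin":0},{"claw":1,"linear":[0,-0.2,0],"spin":0},{"claw":1,"linear":[0,-0.2,0],"spin":0}]'

```text
time: 13.73
tcp_pos: [0.4951, -0.1043, 0.2278]
tcp_rot: [[0.002, 0.422, 0.907], [0.002, 0.907, -0.422], [-1.0, 0.003, 0.001]]
ft_force: [-0.4, 0.0, -0.0]
gripper_width: 0.085
```

```bash
python3 - <<'E'
from h import *
for n in("top","scene"):
    p,d=camera(n)
    h=cv2.cvtColor(p,cv2.COLOR_RGB2HSV);b=cv2.inRange(h,(100,110,40),(125,255,255))>0
    W=cloud(n,d,b);W=W[np.hypot(W[:,0]-.577,W[:,1]-.076)<.07];t=W[W[:,2]>.037]
    print(n,len(W),rect(t) if len(t)>4 else 0,np.percentile(W[:,2],98))
    if n=="top":cv2.imwrite("pics/t6.png",cv2.resize(p[160:280,160:320],(800,600))[...,::-1])
print(r.get_obs()["tcp_pos"],r.get_obs()["time"])
E
```

```text
Traceback (most recent call last):
IndexError: index -1 is out of bounds for axis 0 with size 0
```

The arm is hiding the tray from the top camera, so I move it further aside.

Emit:
jog_arm --motion '[{"claw":1,"linear":[0,-0.025,0.007],"spin":0},{"claw":1,"linear":[0,-0.05,0.013],"spin":0},{"claw":1,"linear":[0,-0.08,0.02],"spin":0},{"claw":1,"linear":[0,-0.11,0.028],"spin":0},{"claw":1,"linear":[0,-0.14,0.036],"spin":0},{"claw":1,"linear":[0,-0.17,0.045],"spin":0},{"claw":1,"linear":[0,-0.19,0.05],"spin":0},{"claw":1,"linear":[0,-0.2,0.052],"spin":0},{"claw":1,"linear":[0,-0.2,0.052],"spin":0},{"claw":1,"linear":[0,-0.2,0.052],"spin":0}]'

```text
time: 14.62
tcp_pos: [0.4589, -0.3062, 0.2271]
tcp_rot: [[0.002, 0.42, 0.907], [0.003, 0.907, -0.42], [-1.0, 0.004, 0.0]]
ft_force: [0.4, 0.6, 0.3]
gripper_width: 0.0856
```

```bash
python3 - <<'E'
from h import *
im=[]
for n in("top","scene"):
    p,d=camera(n)
    im.append(cv2.resize(p[150:300,150:350] if n=="top" else p[160:310,140:340],(400,300)))
    h=cv2.cvtColor(p,cv2.COLOR_RGB2HSV);b=cv2.inRange(h,(100,110,40),(125,255,255))>0
    W=cloud(n,d,b);W=W[np.hypot(W[:,0]-.577,W[:,1]-.076)<.07];t=W[W[:,2]>.037]
    print(n,len(W),len(t)); 
    if len(t)>4: print(rect(t),np.percentile(W[:,2],98))
cv2.imwrite("pics/f6.png",cv2.hconcat(im)[...,::-1])
o=r.get_obs();print(o["tcp_pos"],o["time"],o["ft_force"])
E
```

```text
top 1048 246
(array([578.9,  75.8]), array([57.6, 89.8]), 65.5) 0.04635628788772818
scene 1142 287
(array([576.8,  76. ]), array([60.6, 89.4]), 65.4) 0.04383449793506818
[ 0.45893629 -0.30559685  0.2272542 ] 14.7167 [0.28061009 0.11271855 0.47423369]
```

View pics/f6.png

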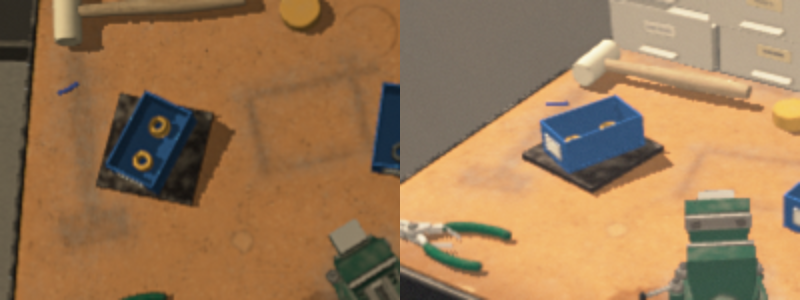

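The final picture shows the tray at (150,140), centred on the slate, with both brass bushings standing inside at (142,160) and (158,127). The arm is clear, so I hand in.

```bash
python3 -c "
from plant import r
r.job_done()"
```

```text
the job is handed in; nothing more can be done
```

I gripped the brass-bushing tray across its long sides at 60 N, lifted it level and carried it above and past the vice. I set it down on the slate (wrist force showed contact), released it, moved the arm clear and handed in at about 14.7 s.

**Last checks:**
- **Position:** the tray centre measured (579, 76) mm from the top camera and (577, 76) mm from the scene camera. The tile centre is (577, 76) mm, so the offset is about 2 mm or less.
- **Height:** the rim measured 44 mm (scene) and 46 mm (top). Flat on the tile it should be 44 mm, and the 2 mm difference is within the calibration error.
- **Bushings and robot:** the top camera shows both bushings standing inside the tray. The robot was touching nothing.

One check failed on the first try because the arm hid the tray from the top camera. I moved the arm aside and repeated it. The first scene-camera colour outlines of the slate and tray were several millimetres off, so I didn't use them. The slate position therefore rests on the top camera alone.

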